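# Light the culture incubator and hold its lid open

## Robot

A 7-joint arm with a two-finger parallel gripper is mounted at the origin on the work surface. World frame = base frame: x ahead of the robot, y to its left, z up, the work surface at z = 0. Lengths are in mm, angles in rad, forces in N, time in s.
With the tool pointing down it reaches from about 400 to 875 mm from the base axis. Payload 4.4 kg.
Tool frame: the origin (TCP) lies at the very end of the fingers, on their centre line; the grasp point (between the pads) lies 19 mm behind it; z points along the fingers, y is the direction in which the jaws open and shut (so a half turn about z gives the same grasp; the last joint's range is limited). The gripper opens to 85 mm and grips with 20 to 120 N. Pads are 22 mm wide; open, the fingers measure 114 mm over their backs; the gripper's body (76 mm by 85 mm) begins 54 mm behind the grasp point. The pads swing forward as they close: fully open they stand 13 mm farther back than shut.
Start: joints at [-1.276, 0.628, 0.038, 1.517, -0.027, 0.996, -0.02], TCP at [229.442, 608.173, 231.313] pointing down, gripper open.
Joint ranges: [-3.06, 3.06], [-0.37, 2.12], [-1.25, 1.32], [0.18, 2.47], [-1.1, 4.24], [0.23, 1.98], [-2.94, 2.94]. Speed limits (rad/s): [2.57, 2.57, 3.14, 3.14, 3.14, 3.14, 3.14].

## Interface

Orientations are given as [roll, pitch, yaw] about the fixed x, y, z axes, in that order (R = Rz(yaw) Ry(pitch) Rx(roll)).
In Python, from cell import read_state, get_image, calibration, finish_job gives the robot as it stands. The module is installed in compiled form; this text tells all that it offers.
- The arm moves only by the tool apply_moves, never from a script. Its argument "increments" is a list of rows, each an object of numbers: "tx", "ty", "tz": the shift along the world's x, y, z in m; "rx", "ry", "rz": the turn, a rotation vector about the world's x, y, z in units of 5 degrees (1.0 is 5 degrees); "claw": the finger opening in m, from 0 to 0.0854. In form: [{"tx": .., "ty": .., "tz": .., "rx": .., "ry": .., "rz": .., "claw": ..}, ...]. A call has 1 to 12 rows; each row is the pose to reach, as a shift and turn from the pose commanded when the call began; what a row does not reach only later rows make up. A row lasts 1/10 s, in which the tool goes at most 50 mm and 8.59 degrees, less where a joint would pass 70% of its speed; a pose out of reach is approached as far as the arm can. A call with a gripper value outside its range is refused whole. The fingers move at their own pace and stop on an object; the grip force is fixed at half the most. Time passes only in rows, so rows that repeat a pose let the fingers close. It gives the time, the measured TCP pose, the force and the opening at its end, in the units of the state.
- read_state(): the state, without advancing time (a new reading comes with each control period).
- get_image(name): name is "side" or "top" or "wrist"; returns the picture (400x640x3 uint8, red, green, blue); there is no depth.
- calibration(name): a dict with "camera_matrix" (3x3 intrinsics, pixels), "distortion" ([k1, k2, p1, p2, k3] as OpenCV has them; the pictures are not rectified), "origin" and "attitude" of the camera in the world. Camera axes: x right, y up, looking along -z (the intrinsics and any distortion apply to the point x, -y, -z); pixel columns grow to the right and rows downward; lengths in mm; the calibration is good to about 2 mm. A picture is of the moment at which its call begins: read the wrist's pose just before it. calibration takes no time and is no camera call; for the wrist camera it gives the pose at the moment of the call.
- finish_job(): hands the job in, once; it reports no verdict.
The state is a dict: "clock": time; "qpos": joint angles; "qd": joint speeds; "tau": joint torques, N m; "eef_pos": TCP position; "tool_rot": TCP orientation; "force": force on the tool from outside, world axes, zero at the start; "torque": the same for the moment, N m; "width": finger opening in mm.
Only numpy, scipy, OpenCV 4.12 (cv2) and the standard library are available. Lean on these libraries where they do the work, as an engineer would, in place of code of your own. Each camera call takes 0.05 s, during which the arm holds its last target. There are 200 camera calls.

## Task

The cultures are about to be looked at: first take the inspection lamp by its orange ball grip, swivel it to point straight at the middle of the incubator and tip its head 20 degrees below level, and let go of it. Then lift the incubator's lid by its blue bar handle to 50 degrees and hold it there: it falls shut if released, so finish while still holding it steady in the fingers. Leave the lamp as set and do not disturb the other things on the bench.

Things in the scene. Friction and masses are not known exactly. Their poses are not given: they have to be found in the camera images.
- incubator: the incubator: white box fixed to the bench, 200 deep (x) x 220 wide (y) x 100 high without lid, holding amber culture bottles. Origin: centre of its underside. Its front faces its own -x (roughly to the robot); z up. It may stand left or right of the lamp, turned up to 17 degrees
- lid_hinge (a joint): lid angle in rad: 0 shut (level), grows as the front edge rises; stop at 1.35. The hinge is free: at every angle gravity pulls the lid shut. 50 degrees = 0.873
- lid: the lid, white, 200 x 220 x 30 thick, about 0.6 kg (varies). Origin on the hinge axis, at mid width, at the rear edge of its underside; it reaches along its own -x; z is its upper face's normal
- lid_axis (a point): fixed point at mid length of the hinge axis: level, along the incubator's y, at its rear (+x) edge, 101 above the bench
- lid_handle (a point): centre of the round blue bar handle, 12 diameter, 130 long along the lid's y, 42 in front of the lid's front edge (36 clear gap between bar and lid for a finger). 242 in front of the hinge axis and 15 above it in the lid's own frame; 116 above the bench when shut. From above, a bar can be pinched with one finger in front of and one behind it, and turns between the pads as the lid rises
- lamp: the inspection lamp, fixed to the bench by its grey round foot of 104 diameter; post 24 thick; pivot 220 up. Origin: centre of the foot's underside, z up. Its yaw varies
- lamp_pivot (a point): point where the lamp's swivel axis (vertical, through the foot's centre) and tilt axis (level) cross, 220 above the bench. Its frame turns with the swivel: -x is the way the head faces seen from above, z up
- lamp_swivel (a joint): swivel of the lamp in rad, counterclockwise from above positive; at 0 the head faces the foot's own -x; range -2.6 to 2.6. Held by friction, it stays where it is left (about 0.15 N m)
- lamp_tilt (a joint): tilt of the lamp head in rad: 0 level, positive = front (lens) end down; range -0.6 to 0.9. Held by friction, it stays where it is left (about 0.35 N m). 20 degrees down = 0.349
- lamp_ball (a point): centre of the orange ball grip, 26 diameter, on a thin stalk on top of the head: 110 in front of the tilt axis and 55 above the head's centre line, in the head's own frame. The head is a tube 38 to 50 thick, its pale lens 145 in front of the pivot. The ball can be pinched from above with the fingers either side of the head and turns between the pads
- vial_rack: bystander: blue rack 50 x 90 x 34 with capped vials to 48 high; loose. Origin: centre of its underside
- reagent_jar: bystander: amber glass jar, 60 diameter, 85 high, blue cap; loose. Origin: centre of its underside
- wash_bottle: bystander: white plastic bottle with blue cap, 68 diameter, 150 high; loose. Origin: centre of its underside
- mug: bystander: white mug, 80 diameter, 90 high; loose. Origin: centre of its underside
- notebooks: bystander: stack of red, blue and green notebooks, 240 x 170 x 64; loose. Origin: centre of its underside

How it is judged (in metres and radians):
On the way, in this order (a step that is already met when the one before it is completed fails the run):
1. the lamp points at the incubator's middle, is tipped 20 degrees down, and has been let go (value of joint lamp_tilt between 0.249 and 0.449 rad and y of incubator in the frame of lamp_pivot between -0.045 and 0.045 m and x of incubator in the frame of lamp_pivot below -0.1 m and contact force between the fingers and lamp below 0.2 N), for 0.2 s.
2. the lid is held by the fingers at 50 degrees (value of joint lid_hinge between 0.773 and 0.973 rad and contact force between the fingers and lid above 0.4 N), for 0.3 s.
At the end, for the whole second after the job is handed in: The program has ended with the lid held still at 50 degrees (within 5.7 degrees) by the fingers (over 0.4 N between fingers and lid), while the lamp, untouched, is tipped 20 degrees below level (within 5.7 degrees) and its swivel points within 45 mm of the incubator's centre, seen from above (all of step 1 and all of step 2 and velocity of joint lid_hinge between -0.15 and 0.15 rad/s); the arm keeps its last pose, push and grip.
It fails at once if one of the loose bystanders (rack, jar, bottle, mug, notebooks) was moved by more than 30 mm (distance of any of vial_rack, reagent_jar, wash_bottle, mug, notebooks from where it was at the start of the episode above 0.03 m).
It also fails if it takes over 58 s, if anything falls off the work surface, if the arm or the gripper's body presses on something with over 40 N, if the wrist force passes 120 N, or if a joint passes its speed limit or range.

## Working session

There is one attempt and no reset: what is moved stays moved. The work goes in short steps, Python scripts to look and compute and a tool call to move; the robot and the scene stay as the last step left them, time stands still between calls to the robot, and variables do not carry over. Pictures are saved under pics/ and viewed, about 8 in all and at most 12, crops included, and the job is handed in when it is done.

Besides the shell and the picture viewer there is one more tool, called after "Emit:" as name(argument=value, ...), one argument or row to a line, values as JSON. apply_moves: Moves the arm, as the interface text tells. Its arguments: {"type":"object","properties":{"increments":{"type":"array"}},"required":["increments"]}

```bash
mkdir -p pics
python3 - <<'E'
from cell import *
import cv2
print(read_state())
for n in ("top","side"):
    c=calibration(n); print(n,c)
    cv2.imwrite(f"pics/{n}0.png",get_image(n)[:,:,::-1])
E
```

```text
{'clock': 0.0, 'qpos': array([-1.27579551,  0.62935058,  0.03843799,  1.51832768, -0.02697848,
        0.99628555, -0.01999022]), 'qd': array([-0.00097446, -0.00017767, -0.00081135, -0.00074606, -0.00020984,
       -0.00034024, -0.00188794]), 'tau': array([ 1.20509165e-03, -5.63399649e+01,  1.22650959e+00, -1.93439752e+01,
        1.09279412e-02,  1.09306540e-02, -1.35363473e-05]), 'eef_pos': array([229.22957064, 607.59830622, 230.39902268]), 'tool_rot': array([-3.13973985e+00,  3.94772149e-05,  2.78081748e+00]), 'force': array([ 0.23559679,  0.44970302, -0.13340783]), 'torque': array([-0.00565037, -0.01602629,  0.02409179]), 'width': 85.51785321294302}
top {'camera_matrix': array([[503.01957758,   0.        , 318.60004228],
       [  0.        , 503.01957758, 199.08839232],
       [  0.        ,   0.        ,   1.        ]]), 'distortion': array([-0.07057676,  0.        ,  0.        ,  0.        ,  0.        ]), 'origin': array([ 365.74315616,    8.43369519, 1794.88869989]), 'attitude': array([ 0.1313271 ,  0.01023093, -1.58158054])}
side {'camera_matrix': array([[508.48976129,   0.        , 318.82493048],
       [  0.        , 508.48976129, 193.40545775],
       [  0.        ,   0.        ,   1.        ]]), 'distortion': array([-0.00491046,  0.        ,  0.        ,  0.        ,  0.        ]), 'origin': array([1201.44196167, 1352.04266135, 1284.12741613]), 'attitude': array([0.90871389, 0.02047555, 2.70459883])}
```

View pics/top0.png

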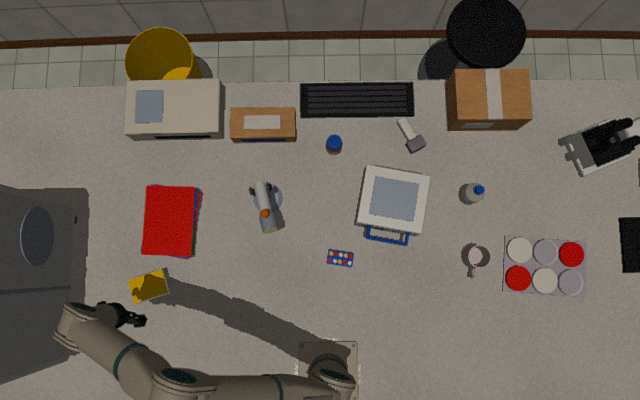

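View pics/side0.png

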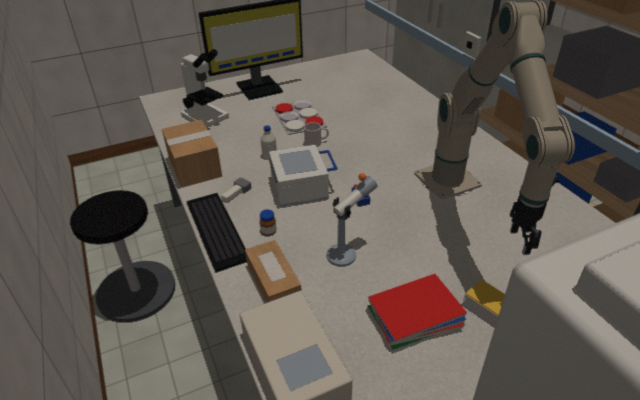

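Top view: ball at about (265,213), lid quad around (393,200), handle at (387,237). Side view: ball at (362,177), foot at (342,255). Now measuring them.

```bash
cat > h.py <<'E'
import numpy as np, cv2
from cell import *
from scipy.spatial.transform import Rotation as R
def ray(c,uv):
    p=cv2.undistortPoints(np.array(uv,float).reshape(-1,1,2),c["camera_matrix"],c["distortion"]).reshape(-1,2)
    d=np.c_[p[:,0],-p[:,1],-np.ones(len(p))]
    return np.array(c["origin"]),d@R.from_euler("xyz",c["attitude"]).as_matrix().T
def plane(c,uv,z):
    o,d=ray(c,uv); return o+d*((z-o[2])/d[:,2])[:,None]
def tri(c1,u1,c2,u2):
    o1,a=ray(c1,u1);o2,b=ray(c2,u2);a=a[0];b=b[0]
    s,t=np.linalg.lstsq(np.c_[a,-b],o2-o1,rcond=None)[0]
    p,q=o1+s*a,o2+t*b
    return (p+q)/2,np.linalg.norm(p-q)
def blobs(im,lo,hi,box,amin=8):
    m=cv2.inRange(cv2.cvtColor(im,cv2.COLOR_RGB2HSV),lo,hi)
    k=np.zeros_like(m);x0,y0,x1,y1=box;k[y0:y1,x0:x1]=m[y0:y1,x0:x1]
    n,l,s,ce=cv2.connectedComponentsWithStats(k)
    return sorted([(s[i,4],ce[i].round(1),i) for i in range(1,n) if s[i,4]>=amin],key=lambda x:-x[0]),l
E
python3 - <<'E'
from h import *
T=cv2.imread("pics/top0.png")[:,:,::-1].copy();S=cv2.imread("pics/side0.png")[:,:,::-1].copy()
ct,cs=calibration("top"),calibration("side")
a,_=blobs(T,(4,150,120),(16,255,255),(240,190,290,240));b,_=blobs(S,(4,150,100),(16,255,255),(340,160,390,200))
print(a,b); print("ball",tri(ct,a[0][1],cs,b[0][1]))
# lid
a,l=blobs(T,(0,0,175),(180,40,255),(340,150,450,250),100);print(a)
pts=np.argwhere(l==a[0][2])[:,::-1].astype(np.int32)
r=cv2.minAreaRect(pts);print(r);bx=cv2.boxPoints(r);w=plane(ct,bx,131);print(w.round(0),w.mean(0))
print(np.linalg.norm(w-np.roll(w,1,0),axis=1))
a,l=blobs(T,(100,130,60),(130,255,255),(350,215,430,255),8);print(a)
pts=np.argwhere(l==a[0][2])[:,::-1].astype(np.int32);r=cv2.minAreaRect(pts);print(r);print(plane(ct,cv2.boxPoints(r),116))
A=cv2.resize(T[150:260,230:440],None,fx=3.8,fy=3.8,interpolation=2)[:300*2]
B=cv2.resize(S[140:280,300:400],None,fx=4.2,fy=4.2,interpolation=2)
cv2.imwrite("pics/a.png",A[:,:,::-1]);cv2.imwrite("pics/b.png",B[:,:,::-1]);print(A.shape,B.shape)
E
```

```text
[(np.int32(44), array([264. , 212.9]), 1)] [(np.int32(29), array([361.9, 175.6]), 1)]
ball (array([522.95026329, 184.62683677, 306.89535467]), np.float64(0.06236473036845086))
[]Traceback (most recent call last):
  File "<stdin>", line 8, in <module>
IndexError: list index out of range
```

Run:
```python
from h import *
T=cv2.imread("pics/top0.png")[:,:,::-1].copy();S=cv2.imread("pics/side0.png")[:,:,::-1].copy()
A=cv2.resize(T[150:260,230:440],None,fx=3.8,fy=3.8,interpolation=2)
B=cv2.resize(S[140:280,300:400],None,fx=4.2,fy=4.2,interpolation=2)
cv2.imwrite("pics/a.png",A[:,:,::-1]);cv2.imwrite("pics/b.png",B[:,:,::-1])
H=cv2.cvtColor(T,cv2.COLOR_RGB2HSV)
for u,v in [(365,190),(390,230),(395,170),(425,200),(395,200),(375,238),(350,220),(440,220)]: print(u,v,H[v,u])
ct=calibration("top")
a,l=blobs(T,(100,130,60),(130,255,255),(350,215,430,255),8);print(a)
pts=np.argwhere(l==a[0][2])[:,::-1].astype(np.int32);r=cv2.minAreaRect(pts);print(r);print(plane(ct,cv2.boxPoints(r),116))
```

```text
365 190 [ 18  20 166]
390 230 [24 18 71]
395 170 [ 23  19 163]
425 200 [ 18  20 168]
395 200 [ 98  16 126]
375 238 [108 253 115]
350 220 [ 12  38 136]
440 220 [ 19  38 141]
[(np.int32(184), array([386.1, 237.7]), 1)]
((386.8691101074219, 235.01495361328125), (41.945098876953125, 13.401230812072754), 10.17551040649414)
[[ 455.31425132 -130.16694133  116.        ]
 [ 499.27865874 -139.05652699  116.        ]
 [ 472.73256721 -276.51756697  116.        ]
 [ 428.89912588 -267.19717056  116.        ]]
```

View pics/a.png

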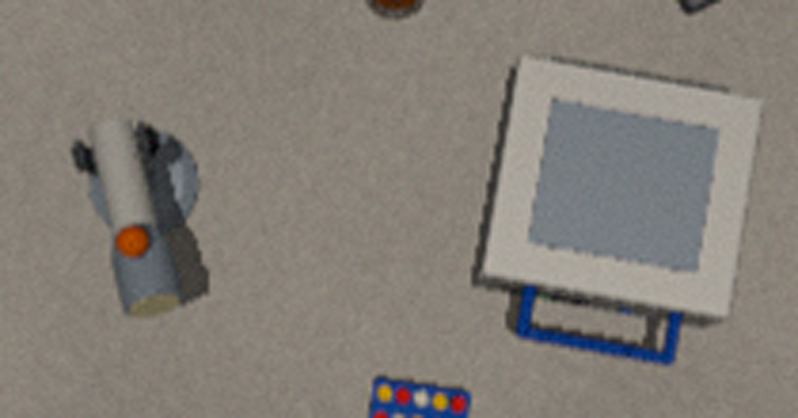

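View pics/b.png

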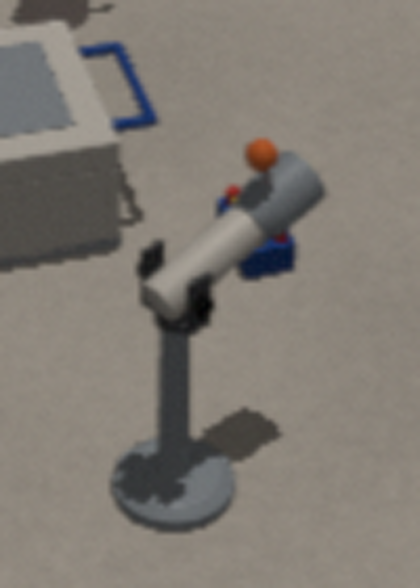

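Crop a: lid corners (520,57),(762,98),(727,320),(483,277); pivot ears (83,157),(150,137). Crop b: ears (152,258),(200,300); foot centre about (173,482).

Run:
```python
from h import *
ct,cs=calibration("top"),calibration("side")
fa=lambda p:(np.array(p,float)+.5)/3.8-.5+[230,150]
fb=lambda p:(np.array(p,float)+.5)/4.2-.5+[300,140]
w=plane(ct,fa([(520,57),(762,98),(727,320),(483,277)]),131)
print(w.round(1),w.mean(0),np.linalg.norm(w-np.roll(w,-1,0),axis=1))
for i,j in((0,3),(1,2),(0,1),(3,2)):
    d=w[i]-w[j] if j>1 and i<2 and (i,j)!=(0,1) else w[i]-w[j]
    print((i,j),np.degrees(np.arctan2(d[1],d[0])))
print("handle ends",plane(ct,fa([(522,335),(672,357)]),116))
print("pivot tri",tri(ct,fa([(116.5,147)]),cs,fb([(176,279)])), plane(ct,fa([(116.5,147)]),220),plane(cs,fb([(176,279)]),220))
print("foot side",plane(cs,fb([(173,478)]),16),"top",plane(ct,fa([(143.5,178)]),16))
```

```text
[[ 700.8 -139.4  131. ]
 [ 661.4 -352.9  131. ]
 [ 465.6 -314.5  131. ]
 [ 505.8 -102.5  131. ]] [ 583.38066416 -227.29942188  131.        ] [217.07852097 199.5876519  215.74121611 198.43367623]
(0, 3) -10.704825077275448
(1, 2) -11.088110005068756
(0, 1) 79.55438217793721
(3, 2) 79.2507053067494
handle ends [[ 455.61857056 -136.70108416  116.        ]
 [ 434.66141501 -267.86467791  116.        ]]
pivot tri (array([609.05850457, 206.62239809, 226.11539863]), np.float64(1.5275543658954192)) [[610.67331236 207.01173202 220.        ]] [[605.00505751 200.45010397 220.        ]]
foot side [[612.44720087 212.63167246  16.        ]] top [[612.56033013 207.11194925  16.        ]]
```

Incubator: centre (583,-227), yaw about -10.7°. Lamp pivot is near (610,208). The head faces -165° and has to face -93.6°, so the swivel is about +72°. I'm moving above the ball with the jaws turned across the head.

Emit:
apply_moves(
  increments=[
    {"tx":0,"ty":-0.01,"tz":0.05,"rz":-1.7,"claw":0.085},
    {"tx":0.02,"ty":-0.03,"tz":0.1,"rz":-3.4,"claw":0.085},
    {"tx":0.05,"ty":-0.06,"tz":0.14,"rz":-5.1,"claw":0.085},
    {"tx":0.08,"ty":-0.1,"tz":0.18,"rz":-6.8,"claw":0.085},
    {"tx":0.11,"ty":-0.14,"tz":0.18,"rz":-8.5,"claw":0.085},
    {"tx":0.14,"ty":-0.18,"tz":0.18,"rz":-10.2,"claw":0.085},
    {"tx":0.17,"ty":-0.22,"tz":0.18,"rz":-11.9,"claw":0.085},
    {"tx":0.2,"ty":-0.26,"tz":0.18,"rz":-13.6,"claw":0.085},
    {"tx":0.225,"ty":-0.3,"tz":0.18,"rz":-15.3,"claw":0.085},
    {"tx":0.25,"ty":-0.34,"tz":0.18,"rz":-17,"claw":0.085},
    {"tx":0.275,"ty":-0.38,"tz":0.18,"rz":-18.7,"claw":0.085},
    {"tx":0.294,"ty":-0.423,"tz":0.18,"rz":-20.4,"claw":0.085},
  ],
)

```text
$.increments[0]: bad value
```

Emit:
apply_moves(
  increments=[
    {"rz":-1.7},
    {"rz":-3.4},
    {"rz":-5.1},
    {"rz":-6.8},
    {"rz":-8.5},
    {"rz":-8.5},
    {"rz":-8.5},
  ],
)

```text
$.increments[0]: bad value
```

Run:
```python
from h import *
s=read_state();print(s["clock"],s["qpos"].round(2),s["eef_pos"],s["tool_rot"],s["width"])
c=calibration("wrist");im=get_image("wrist");cv2.imwrite("pics/w1.png",im[:,:,::-1])
print(c["origin"],c["attitude"])
a,l=blobs(im,(4,150,80),(16,255,255),(0,0,640,400),30);print(a[:4])
for k in a[:1]: print(plane(c,k[1],307))
```

```text
0.1 [-1.28  0.63  0.04  1.52 -0.03  1.   -0.02] [229.2426406  607.65499819 230.50756234] [-3.13994628e+00  2.20254550e-05  2.78078588e+00] 85.15512912095933
[158.2565085  635.36225493 374.05977764] [-0.30208782  0.00273022  1.21089695]
[]
```

View pics/w1.png

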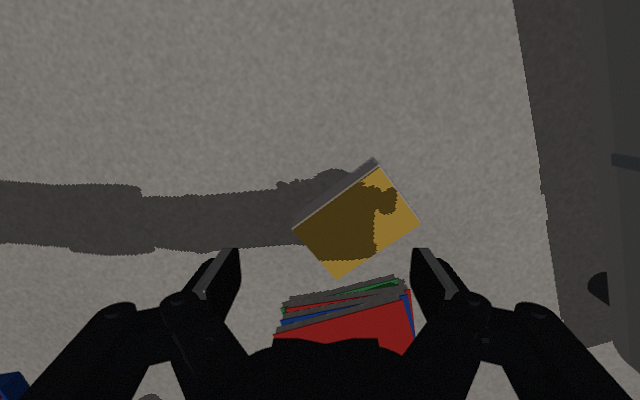

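The call was refused, probably because every field must be given. The wrist picture only shows the start area: sponge and notebooks. Retrying with full rows.

Emit:
apply_moves(
  increments=[
    {"tx":0,"ty":-0.01,"tz":0.05,"rx":0,"ry":0,"rz":-1.7,"claw":0.085},
    {"tx":0.02,"ty":-0.03,"tz":0.1,"rx":0,"ry":0,"rz":-3.4,"claw":0.085},
    {"tx":0.05,"ty":-0.06,"tz":0.14,"rx":0,"ry":0,"rz":-5.1,"claw":0.085},
    {"tx":0.08,"ty":-0.1,"tz":0.18,"rx":0,"ry":0,"rz":-6.8,"claw":0.085},
    {"tx":0.11,"ty":-0.14,"tz":0.18,"rx":0,"ry":0,"rz":-8.5,"claw":0.085},
    {"tx":0.14,"ty":-0.18,"tz":0.18,"rx":0,"ry":0,"rz":-10.2,"claw":0.085},
    {"tx":0.17,"ty":-0.22,"tz":0.18,"rx":0,"ry":0,"rz":-11.9,"claw":0.085},
    {"tx":0.2,"ty":-0.26,"tz":0.18,"rx":0,"ry":0,"rz":-13.6,"claw":0.085},
    {"tx":0.225,"ty":-0.3,"tz":0.18,"rx":0,"ry":0,"rz":-15.3,"claw":0.085},
    {"tx":0.25,"ty":-0.34,"tz":0.18,"rx":0,"ry":0,"rz":-17,"claw":0.085},
    {"tx":0.275,"ty":-0.38,"tz":0.18,"rx":0,"ry":0,"rz":-18.7,"claw":0.085},
    {"tx":0.294,"ty":-0.423,"tz":0.18,"rx":0,"ry":0,"rz":-20.4,"claw":0.085},
  ],
)

```text
clock: 1.35
eef_pos: [518.4, 195.6, 411.1]
tool_rot: [3.142, -0.0, 0.995]
force: [-1.2, 0.3, -0.5]
width: 85.0
```

Emit:
apply_moves(
  increments=[
    {"tx":0,"ty":0,"tz":0,"rx":0,"ry":0,"rz":-1.7,"claw":0.085},
    {"tx":0,"ty":0,"tz":0,"rx":0,"ry":0,"rz":-3.4,"claw":0.085},
    {"tx":0,"ty":0,"tz":0,"rx":0,"ry":0,"rz":-5.1,"claw":0.085},
    {"tx":0,"ty":0,"tz":0,"rx":0,"ry":0,"rz":-6.8,"claw":0.085},
    {"tx":0,"ty":0,"tz":0,"rx":0,"ry":0,"rz":-8.5,"claw":0.085},
    {"tx":0,"ty":0,"tz":0,"rx":0,"ry":0,"rz":-8.5,"claw":0.085},
    {"tx":0,"ty":0,"tz":0,"rx":0,"ry":0,"rz":-8.5,"claw":0.085},
  ],
)

```text
clock: 2.05
eef_pos: [517.4, 197.3, 411.1]
tool_rot: [3.141, 0.001, 0.263]
force: [0.2, 0.0, 0.1]
width: 85.2
```

Run:
```python
from h import *
s=read_state();print(s["clock"],s["qpos"].round(2),s["eef_pos"],s["tool_rot"],s["width"])
c=calibration("wrist");im=get_image("wrist");cv2.imwrite("pics/w2.png",im[:,:,::-1])
print(c["origin"],c["attitude"])
a,l=blobs(im,(4,150,80),(16,255,255),(0,0,640,400),30);print(a[:4])
for k in a[:1]: print(plane(c,k[1],307))
```

```text
2.05 [-0.92  0.42  0.78  1.52 -0.3   1.33 -1.42] [517.39223326 197.31929944 411.06043537] [3.14140495e+00 5.20347430e-04 2.62552906e-01] 85.16183878510051
[591.06975545 217.72454586 554.61133861] [-3.03711379e-01 -8.27643748e-04 -1.30738880e+00]
[]
```

View pics/w2.png

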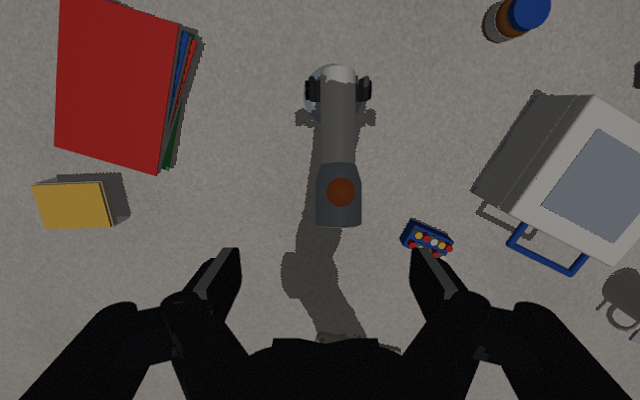

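Wrist view: ball at about (341,192), pivot ears at (312,91) and (365,90), head axis nearly vertical in the picture. Refining ball and pivot.

Run:
```python
from h import *
im=cv2.imread("pics/w2.png")[:,:,::-1].copy()
c=calibration("wrist"); ct=calibration("top")
a,l=blobs(im,(2,120,50),(18,255,255),(300,160,380,230),30);print(a[:4])
print("ball",plane(c,a[0][1],307),tri(c,a[0][1],ct,(264,212.9)))
print("pivot",plane(c,[(338.5,90.5)],220))
print("handle ends",plane(c,[(514,236),(577,270)],116), "lid near corners", plane(c,[(513,207),(596,95)],131))
```

```text
[(np.int32(650), array([340.5, 191.7]), 1)]
ball [[523.26595473 184.9559733  307.        ]] (array([523.00173423, 184.78643717, 305.95631712]), np.float64(0.07697738270203376))
pivot [[608.72252153 206.99378538 220.        ]]
handle ends [[ 472.05452221 -139.05926613  116.        ]
 [ 441.42045931 -275.09003443  116.        ]] lid near corners [[ 520.76063671 -103.22730684  131.        ]
 [ 702.24697266 -142.74328837  131.        ]]
```

Emit:
apply_moves(
  increments=[
    {"tx":0.0057,"ty":-0.0123,"tz":0,"rx":0,"ry":0,"rz":0,"claw":0.085},
    {"tx":0.0057,"ty":-0.0123,"tz":-0.03,"rx":0,"ry":0,"rz":0,"claw":0.085},
    {"tx":0.0057,"ty":-0.0123,"tz":-0.06,"rx":0,"ry":0,"rz":0,"claw":0.085},
    {"tx":0.0057,"ty":-0.0123,"tz":-0.09,"rx":0,"ry":0,"rz":0,"claw":0.085},
    {"tx":0.0057,"ty":-0.0123,"tz":-0.122,"rx":0,"ry":0,"rz":0,"claw":0.085},
    {"tx":0.0057,"ty":-0.0123,"tz":-0.122,"rx":0,"ry":0,"rz":0,"claw":0.085},
    {"tx":0.0057,"ty":-0.0123,"tz":-0.122,"rx":0,"ry":0,"rz":0,"claw":0.085},
  ],
)

```text
clock: 2.8
eef_pos: [523.9, 183.9, 289.9]
tool_rot: [3.141, -0.0, 0.258]
force: [0.4, 0.2, 1.3]
width: 85.0
```

Emit:
apply_moves(
  increments=[
    {"tx":0,"ty":0,"tz":-0.001,"rx":0,"ry":0,"rz":0,"claw":0.06},
    {"tx":0,"ty":0,"tz":-0.001,"rx":0,"ry":0,"rz":0,"claw":0.04},
    {"tx":0,"ty":0,"tz":-0.001,"rx":0,"ry":0,"rz":0,"claw":0.02},
    {"tx":0,"ty":0,"tz":-0.001,"rx":0,"ry":0,"rz":0,"claw":0.02},
    {"tx":0,"ty":0,"tz":-0.001,"rx":0,"ry":0,"rz":0,"claw":0.02},
    {"tx":0,"ty":0,"tz":-0.001,"rx":0,"ry":0,"rz":0,"claw":0.02},
    {"tx":0,"ty":0,"tz":-0.001,"rx":0,"ry":0,"rz":0,"claw":0.02},
  ],
)

```text
clock: 3.5
eef_pos: [523.2, 184.7, 288.7]
tool_rot: [-3.141, 0.0, 0.259]
force: [-2.5, -1.1, 5.7]
width: 23.0
```

Width of 23 mm on a 26 mm ball and an upward push suggest the pads sit high. Regripping 5 mm lower.

Emit:
apply_moves(
  increments=[
    {"tx":0,"ty":0,"tz":0,"rx":0,"ry":0,"rz":0,"claw":0.045},
    {"tx":0,"ty":0,"tz":0,"rx":0,"ry":0,"rz":0,"claw":0.045},
    {"tx":0,"ty":0,"tz":-0.005,"rx":0,"ry":0,"rz":0,"claw":0.045},
    {"tx":0,"ty":0,"tz":-0.005,"rx":0,"ry":0,"rz":0,"claw":0.045},
    {"tx":0,"ty":0,"tz":-0.005,"rx":0,"ry":0,"rz":0,"claw":0.02},
    {"tx":0,"ty":0,"tz":-0.005,"rx":0,"ry":0,"rz":0,"claw":0.02},
    {"tx":0,"ty":0,"tz":-0.005,"rx":0,"ry":0,"rz":0,"claw":0.02},
    {"tx":0,"ty":0,"tz":-0.005,"rx":0,"ry":0,"rz":0,"claw":0.02},
    {"tx":0,"ty":0,"tz":-0.005,"rx":0,"ry":0,"rz":0,"claw":0.02},
  ],
)

```text
clock: 4.4
eef_pos: [523.3, 184.7, 283.4]
tool_rot: [3.141, -0.0, 0.259]
force: [-0.8, -0.5, 0.6]
width: 23.0
```

Run:
```python
import numpy as np
P=np.array([609,207,220.])
def b(psi,t):
    a=np.radians(t)+np.arctan2(110,55);p=np.radians(psi)
    return P+np.hypot(110,55)*np.array([np.sin(a)*np.cos(p),np.sin(a)*np.sin(p),np.cos(a)])
b0=b(-165.6,-17.6);print(b0)
f=np.arange(0,19)/18; B=np.array([b(-165.6+72.2*x,-17.6+37.6*x) for x in f])
for i in range(19): print(i,((B[i]-B[0 if i<=9 else 9])/1000).round(4), round(72.2*(f[i]-(0 if i<=9 else f[9]))/5,2))
```

```text
[523.55098384 185.06042161 305.68617471]
0 [0. 0. 0.] 0.0
1 [-0.0012 -0.0069 -0.0033] 0.8
2 [-0.0017 -0.014  -0.0067] 1.6
3 [-0.0015 -0.0213 -0.0101] 2.41
4 [-0.0005 -0.0286 -0.0137] 3.21
5 [ 0.0011 -0.0359 -0.0174] 4.01
6 [ 0.0035 -0.0432 -0.0212] 4.81
7 [ 0.0065 -0.0503 -0.025 ] 5.62
8 [ 0.0103 -0.0572 -0.029 ] 6.42
9 [ 0.0148 -0.0638 -0.033 ] 7.22
10 [ 0.0051 -0.0062 -0.0041] 0.8
11 [ 0.0108 -0.012  -0.0082] 1.6
12 [ 0.0171 -0.0174 -0.0124] 2.41
13 [ 0.0239 -0.0221 -0.0167] 3.21
14 [ 0.0311 -0.0263 -0.021 ] 4.01
15 [ 0.0388 -0.0298 -0.0254] 4.81
16 [ 0.0468 -0.0327 -0.0298] 5.62
17 [ 0.055  -0.0348 -0.0342] 6.42
18 [ 0.0634 -0.0362 -0.0386] 7.22
```

Emit:
apply_moves(
  increments=[
    {"tx":-0.0012,"ty":-0.0069,"tz":-0.0033,"rx":0,"ry":0,"rz":0.8,"claw":0.02},
    {"tx":-0.0017,"ty":-0.014,"tz":-0.0067,"rx":0,"ry":0,"rz":1.6,"claw":0.02},
    {"tx":-0.0015,"ty":-0.0213,"tz":-0.0101,"rx":0,"ry":0,"rz":2.41,"claw":0.02},
    {"tx":-0.0005,"ty":-0.0286,"tz":-0.0137,"rx":0,"ry":0,"rz":3.21,"claw":0.02},
    {"tx":0.0011,"ty":-0.0359,"tz":-0.0174,"rx":0,"ry":0,"rz":4.01,"claw":0.02},
    {"tx":0.0035,"ty":-0.0432,"tz":-0.0212,"rx":0,"ry":0,"rz":4.81,"claw":0.02},
    {"tx":0.0065,"ty":-0.0503,"tz":-0.025,"rx":0,"ry":0,"rz":5.62,"claw":0.02},
    {"tx":0.0103,"ty":-0.0572,"tz":-0.029,"rx":0,"ry":0,"rz":6.42,"claw":0.02},
    {"tx":0.0148,"ty":-0.0638,"tz":-0.033,"rx":0,"ry":0,"rz":7.22,"claw":0.02},
    {"tx":0.0148,"ty":-0.0638,"tz":-0.033,"rx":0,"ry":0,"rz":7.22,"claw":0.02},
  ],
)

```text
clock: 5.4
eef_pos: [539.0, 121.3, 250.7]
tool_rot: [3.141, -0.002, 0.889]
force: [-1.1, 1.3, 2.2]
width: 23.1
```

Emit:
apply_moves(
  increments=[
    {"tx":0.0051,"ty":-0.0062,"tz":-0.0041,"rx":0,"ry":0,"rz":0.8,"claw":0.02},
    {"tx":0.0108,"ty":-0.012,"tz":-0.0082,"rx":0,"ry":0,"rz":1.6,"claw":0.02},
    {"tx":0.0171,"ty":-0.0174,"tz":-0.0124,"rx":0,"ry":0,"rz":2.41,"claw":0.02},
    {"tx":0.0239,"ty":-0.0221,"tz":-0.0167,"rx":0,"ry":0,"rz":3.21,"claw":0.02},
    {"tx":0.0311,"ty":-0.0263,"tz":-0.021,"rx":0,"ry":0,"rz":4.01,"claw":0.02},
    {"tx":0.0388,"ty":-0.0298,"tz":-0.0254,"rx":0,"ry":0,"rz":4.81,"claw":0.02},
    {"tx":0.0468,"ty":-0.0327,"tz":-0.0298,"rx":0,"ry":0,"rz":5.62,"claw":0.02},
    {"tx":0.055,"ty":-0.0348,"tz":-0.0342,"rx":0,"ry":0,"rz":6.42,"claw":0.02},
    {"tx":0.0634,"ty":-0.0362,"tz":-0.0386,"rx":0,"ry":0,"rz":7.22,"claw":0.02},
    {"tx":0.0634,"ty":-0.0362,"tz":-0.0386,"rx":0,"ry":0,"rz":7.22,"claw":0.02},
    {"tx":0.0634,"ty":-0.0362,"tz":-0.0386,"rx":0,"ry":0,"rz":7.22,"claw":0.02},
  ],
)

```text
clock: 6.5
eef_pos: [601.7, 84.6, 211.8]
tool_rot: [3.141, 0.0, 1.516]
force: [1.6, -1.6, 0.5]
width: 23.3
```

Emit:
apply_moves(
  increments=[
    {"tx":0,"ty":0,"tz":0,"rx":0,"ry":0,"rz":0,"claw":0.05},
    {"tx":0,"ty":0,"tz":0,"rx":0,"ry":0,"rz":0,"claw":0.07},
    {"tx":0,"ty":0,"tz":0,"rx":0,"ry":0,"rz":0,"claw":0.075},
    {"tx":0,"ty":0,"tz":0,"rx":0,"ry":0,"rz":0,"claw":0.075},
    {"tx":0,"ty":0,"tz":0.03,"rx":0,"ry":0,"rz":0,"claw":0.075},
    {"tx":0,"ty":0,"tz":0.07,"rx":0,"ry":0,"rz":0,"claw":0.075},
    {"tx":0,"ty":0,"tz":0.11,"rx":0,"ry":0,"rz":0,"claw":0.075},
    {"tx":-0.02,"ty":-0.04,"tz":0.11,"rx":0,"ry":0,"rz":-0.4,"claw":0.06},
    {"tx":-0.04,"ty":-0.08,"tz":0.11,"rx":0,"ry":0,"rz":-0.8,"claw":0.045},
    {"tx":-0.06,"ty":-0.12,"tz":0.11,"rx":0,"ry":0,"rz":-1.4,"claw":0.04},
    {"tx":-0.08,"ty":-0.16,"tz":0.11,"rx":0,"ry":0,"rz":-1.4,"claw":0.04},
    {"tx":-0.1,"ty":-0.2,"tz":0.11,"rx":0,"ry":0,"rz":-1.4,"claw":0.04},
  ],
)

```text
clock: 7.7
eef_pos: [500.4, -116.5, 321.9]
tool_rot: [3.141, -0.0, 1.397]
force: [1.0, 0.9, 0.4]
width: 40.0
```

Emit:
apply_moves(
  increments=[
    {"tx":-0.02,"ty":-0.03,"tz":0,"rx":0,"ry":0,"rz":0,"claw":0.04},
    {"tx":-0.04,"ty":-0.06,"tz":0,"rx":0,"ry":0,"rz":0,"claw":0.04},
    {"tx":-0.058,"ty":-0.087,"tz":0,"rx":0,"ry":0,"rz":0,"claw":0.04},
    {"tx":-0.058,"ty":-0.087,"tz":0,"rx":0,"ry":0,"rz":0,"claw":0.04},
    {"tx":-0.058,"ty":-0.087,"tz":0,"rx":0,"ry":0,"rz":0,"claw":0.04},
  ],
)

```text
clock: 8.2
eef_pos: [443.3, -202.4, 321.9]
tool_rot: [3.141, -0.001, 1.395]
force: [-0.2, -0.0, 1.1]
width: 40.1
```

Run:
```python
from h import *
s=read_state();print(s["clock"],s["qpos"].round(2),s["eef_pos"],s["tool_rot"],s["width"])
c=calibration("wrist");im=get_image("wrist");T=get_image("top");S=get_image("side");ct,cs=calibration("top"),calibration("side")
for n,i in(("w3",im),("t3",T),("s3",S)): cv2.imwrite(f"pics/{n}.png",i[:,:,::-1])
a,_=blobs(T,(3,130,60),(17,255,255),(220,170,340,240));b,_=blobs(S,(3,130,60),(17,255,255),(290,150,400,230))
print(a,b)
if a and b: print("ball",tri(ct,a[0][1],cs,b[0][1]))
cv2.imwrite("pics/c3.png",np.vstack([im[:,:,::-1][100:],cv2.resize(T[130:270,220:440],(640,407))[:240,:,::-1]]))
```

```text
8.2 [ 0.03  0.31  0.46  1.84 -0.16  1.02  0.38] [ 443.302156   -202.40717654  321.91774228] [ 3.14104909e+00 -5.67358580e-04  1.39477387e+00] 40.141284892856476
[(np.int32(49), array([298.3, 189.8]), 1)] [(np.int32(41), array([327.1, 183.9]), 1)]
ball (array([602.29921931,  85.67123703, 233.31844374]), np.float64(0.17843510197772855))
```

View pics/c3.png

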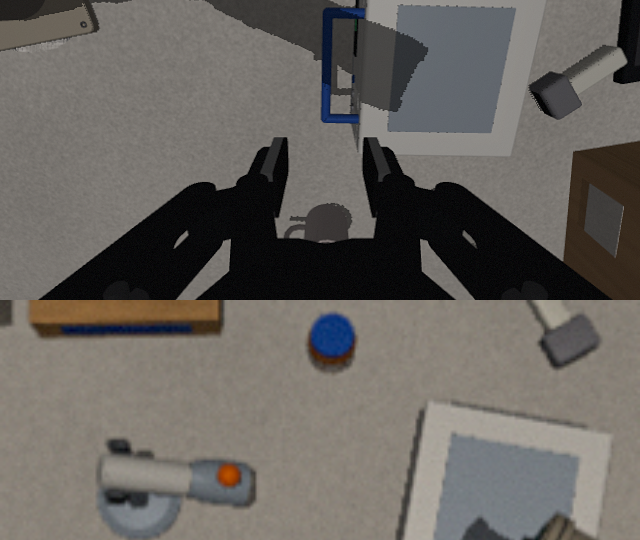

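The lamp is set as planned: ball at (602,86,233). In the wrist view the bar runs (326,110)–(326,220), parallel to the pads. Refining its position.

Run:
```python
from h import *
im=cv2.imread("pics/w3.png")[:,:,::-1].copy();c=calibration("wrist")
m=cv2.inRange(cv2.cvtColor(im,cv2.COLOR_RGB2HSV),(100,120,40),(130,255,255))
L=[]
for v in range(125,208,4):
    u=np.flatnonzero(m[v,310:350])+310
    u=u[u<345]
    if len(u): L.append((u.mean(),v,len(u)))
L=np.array(L);print(L[::4]);p=plane(c,L[:,:2],116)
d=np.polyfit(p[:,1],p[:,0],1);print("line x=%.4f*y+%.1f"%tuple(d),"jaw angle",np.degrees(np.arctan(-d[0])), "x at -201:",np.polyval(d,-201))
e=plane(c,[(326,109),(326,222)],116);print(e,e.mean(0))
```

```text
[[327.  125.    9. ]
 [327.  141.    9. ]
 [326.  157.    9. ]
 [326.  173.    9. ]
 [326.  189.    9. ]
 [325.5 205.    8. ]]
line x=0.1908*y+484.0 jaw angle -10.802826152918517 x at -201: 445.62127914682276
[[ 457.56209605 -130.38418229  116.        ]
 [ 433.91335949 -268.24598972  116.        ]] [ 445.73772777 -199.31508601  116.        ]
```

Emit:
apply_moves(
  increments=[
    {"tx":0.002,"ty":0.002,"tz":-0.04,"rx":0,"ry":0,"rz":-0.15,"claw":0.04},
    {"tx":0.002,"ty":0.002,"tz":-0.08,"rx":0,"ry":0,"rz":-0.15,"claw":0.04},
    {"tx":0.002,"ty":0.002,"tz":-0.12,"rx":0,"ry":0,"rz":-0.15,"claw":0.04},
    {"tx":0.002,"ty":0.002,"tz":-0.15,"rx":0,"ry":0,"rz":-0.15,"claw":0.04},
    {"tx":0.002,"ty":0.002,"tz":-0.17,"rx":0,"ry":0,"rz":-0.15,"claw":0.04},
    {"tx":0.002,"ty":0.002,"tz":-0.18,"rx":0,"ry":0,"rz":-0.15,"claw":0.04},
    {"tx":0.002,"ty":0.002,"tz":-0.19,"rx":0,"ry":0,"rz":-0.15,"claw":0.04},
    {"tx":0.002,"ty":0.002,"tz":-0.19,"rx":0,"ry":0,"rz":-0.15,"claw":0.04},
  ],
)

```text
clock: 9.15
eef_pos: [445.6, -199.6, 131.1]
tool_rot: [-3.141, -0.0, 1.385]
force: [-1.0, -0.1, -0.3]
width: 39.9
```

Emit:
apply_moves(
  increments=[
    {"tx":0,"ty":0,"tz":-0.01,"rx":0,"ry":0,"rz":0,"claw":0.04},
    {"tx":0,"ty":0,"tz":-0.02,"rx":0,"ry":0,"rz":0,"claw":0.04},
    {"tx":0,"ty":0,"tz":-0.03,"rx":0,"ry":0,"rz":0,"claw":0.04},
    {"tx":0,"ty":0,"tz":-0.037,"rx":0,"ry":0,"rz":0,"claw":0.04},
    {"tx":0,"ty":0,"tz":-0.037,"rx":0,"ry":0,"rz":0,"claw":0.04},
    {"tx":0,"ty":0,"tz":-0.037,"rx":0,"ry":0,"rz":0,"claw":0.04},
  ],
)

```text
clock: 9.75
eef_pos: [445.4, -200.2, 94.5]
tool_rot: [-3.141, -0.0, 1.383]
force: [0.6, 0.2, 0.3]
width: 40.0
```

Emit:
apply_moves(
  increments=[
    {"tx":0,"ty":0,"tz":0,"rx":0,"ry":0,"rz":0,"claw":0.02},
    {"tx":0,"ty":0,"tz":0,"rx":0,"ry":0,"rz":0,"claw":0.005},
    {"tx":0,"ty":0,"tz":0,"rx":0,"ry":0,"rz":0,"claw":0.005},
    {"tx":0,"ty":0,"tz":0,"rx":0,"ry":0,"rz":0,"claw":0.005},
    {"tx":0,"ty":0,"tz":0,"rx":0,"ry":0,"rz":0,"claw":0.005},
    {"tx":0,"ty":0,"tz":0,"rx":0,"ry":0,"rz":0,"claw":0.005},
  ],
)

```text
clock: 10.35
eef_pos: [445.3, -200.2, 95.1]
tool_rot: [3.142, -0.0, 1.383]
force: [-2.7, 0.2, 5.9]
width: 10.2
```

Run:
```python
import numpy as np
th=np.radians(-10.7);N=20
r=np.hypot(242,15);a0=np.arctan2(15,242)
P=lambda a:np.array([-r*np.cos(a0+a)*np.cos(th),-r*np.cos(a0+a)*np.sin(th),r*np.sin(a0+a)])
B=[P(np.radians(50)*i/N) for i in range(N+1)]
for i in range(N+1): print(i,((B[i]-B[0 if i<=10 else 10])/1000).round(4))
```

```text
0 [0. 0. 0.]
1 [ 0.0009 -0.0002  0.0105]
2 [ 0.0022 -0.0004  0.021 ]
3 [ 0.004  -0.0007  0.0315]
4 [ 0.0062 -0.0012  0.0418]
5 [ 0.0088 -0.0017  0.052 ]
6 [ 0.0119 -0.0023  0.0621]
7 [ 0.0154 -0.0029  0.0721]
8 [ 0.0194 -0.0037  0.0819]
9 [ 0.0237 -0.0045  0.0915]
10 [ 0.0285 -0.0054  0.1009]
11 [ 0.0052 -0.001   0.0092]
12 [ 0.0107 -0.002   0.0181]
13 [ 0.0167 -0.0031  0.0268]
14 [ 0.0229 -0.0043  0.0352]
15 [ 0.0296 -0.0056  0.0434]
16 [ 0.0366 -0.0069  0.0512]
17 [ 0.0439 -0.0083  0.0587]
18 [ 0.0516 -0.0097  0.0659]
19 [ 0.0595 -0.0112  0.0727]
20 [ 0.0677 -0.0128  0.0792]
```

Emit:
apply_moves(
  increments=[
    {"tx":0,"ty":0,"tz":0,"rx":0,"ry":0,"rz":0,"claw":0.03},
    {"tx":0,"ty":0,"tz":0,"rx":0,"ry":0,"rz":0,"claw":0.03},
    {"tx":0,"ty":0,"tz":-0.003,"rx":0,"ry":0,"rz":0,"claw":0.03},
    {"tx":0,"ty":0,"tz":-0.003,"rx":0,"ry":0,"rz":0,"claw":0.03},
    {"tx":0,"ty":0,"tz":-0.003,"rx":0,"ry":0,"rz":0,"claw":0.005},
    {"tx":0,"ty":0,"tz":-0.003,"rx":0,"ry":0,"rz":0,"claw":0.005},
    {"tx":0,"ty":0,"tz":-0.003,"rx":0,"ry":0,"rz":0,"claw":0.005},
    {"tx":0,"ty":0,"tz":-0.003,"rx":0,"ry":0,"rz":0,"claw":0.005},
    {"tx":0,"ty":0,"tz":-0.003,"rx":0,"ry":0,"rz":0,"claw":0.005},
  ],
)

```text
clock: 11.25
eef_pos: [445.3, -200.1, 91.7]
tool_rot: [-3.141, -0.0, 1.383]
force: [-0.7, 0.7, 0.0]
width: 9.9
```

Emit:
apply_moves(
  increments=[
    {"tx":0.0009,"ty":-0.0002,"tz":0.0105,"rx":0,"ry":0,"rz":0,"claw":0.005},
    {"tx":0.0022,"ty":-0.0004,"tz":0.021,"rx":0,"ry":0,"rz":0,"claw":0.005},
    {"tx":0.004,"ty":-0.0007,"tz":0.0315,"rx":0,"ry":0,"rz":0,"claw":0.005},
    {"tx":0.0062,"ty":-0.0012,"tz":0.0418,"rx":0,"ry":0,"rz":0,"claw":0.005},
    {"tx":0.0088,"ty":-0.0017,"tz":0.052,"rx":0,"ry":0,"rz":0,"claw":0.005},
    {"tx":0.0119,"ty":-0.0023,"tz":0.0621,"rx":0,"ry":0,"rz":0,"claw":0.005},
    {"tx":0.0154,"ty":-0.0029,"tz":0.0721,"rx":0,"ry":0,"rz":0,"claw":0.005},
    {"tx":0.0194,"ty":-0.0037,"tz":0.0819,"rx":0,"ry":0,"rz":0,"claw":0.005},
    {"tx":0.0237,"ty":-0.0045,"tz":0.0915,"rx":0,"ry":0,"rz":0,"claw":0.005},
    {"tx":0.0285,"ty":-0.0054,"tz":0.1009,"rx":0,"ry":0,"rz":0,"claw":0.005},
    {"tx":0.0285,"ty":-0.0054,"tz":0.1009,"rx":0,"ry":0,"rz":0,"claw":0.005},
  ],
)

```text
clock: 12.35
eef_pos: [473.3, -205.6, 193.9]
tool_rot: [-3.14, -0.0, 1.384]
force: [-6.5, 0.6, -0.7]
width: 10.1
```

Emit:
apply_moves(
  increments=[
    {"tx":0.0052,"ty":-0.001,"tz":0.0092,"rx":0,"ry":0,"rz":0,"claw":0.005},
    {"tx":0.0107,"ty":-0.002,"tz":0.0181,"rx":0,"ry":0,"rz":0,"claw":0.005},
    {"tx":0.0167,"ty":-0.0031,"tz":0.0268,"rx":0,"ry":0,"rz":0,"claw":0.005},
    {"tx":0.0229,"ty":-0.0043,"tz":0.0352,"rx":0,"ry":0,"rz":0,"claw":0.005},
    {"tx":0.0296,"ty":-0.0056,"tz":0.0434,"rx":0,"ry":0,"rz":0,"claw":0.005},
    {"tx":0.0366,"ty":-0.0069,"tz":0.0512,"rx":0,"ry":0,"rz":0,"claw":0.005},
    {"tx":0.0439,"ty":-0.0083,"tz":0.0587,"rx":0,"ry":0,"rz":0,"claw":0.005},
    {"tx":0.0516,"ty":-0.0097,"tz":0.0659,"rx":0,"ry":0,"rz":0,"claw":0.005},
    {"tx":0.0595,"ty":-0.0112,"tz":0.0727,"rx":0,"ry":0,"rz":0,"claw":0.005},
    {"tx":0.0677,"ty":-0.0128,"tz":0.0792,"rx":0,"ry":0,"rz":0,"claw":0.005},
    {"tx":0.0677,"ty":-0.0128,"tz":0.0792,"rx":0,"ry":0,"rz":0,"claw":0.005},
    {"tx":0.0677,"ty":-0.0128,"tz":0.0792,"rx":0,"ry":0,"rz":0,"claw":0.005},
  ],
)

```text
clock: 13.55
eef_pos: [539.1, -218.6, 274.4]
tool_rot: [-3.137, -0.001, 1.383]
force: [-14.1, 2.1, 13.1]
width: 10.1
```

Emit:
apply_moves(
  increments=[
    {"tx":0,"ty":0,"tz":0,"rx":0,"ry":0,"rz":0,"claw":0.005},
    {"tx":0,"ty":0,"tz":0,"rx":0,"ry":0,"rz":0,"claw":0.005},
    {"tx":0,"ty":0,"tz":0,"rx":0,"ry":0,"rz":0,"claw":0.005},
    {"tx":0,"ty":0,"tz":0,"rx":0,"ry":0,"rz":0,"claw":0.005},
  ],
)

```text
clock: 13.95
eef_pos: [538.9, -218.6, 274.3]
tool_rot: [-3.137, -0.001, 1.383]
force: [-13.2, 2.2, 14.1]
width: 9.8
```

Run:
```python
from h import *
T=get_image("top");S=get_image("side");ct,cs=calibration("top"),calibration("side")
s=read_state();print(s["clock"],s["eef_pos"],s["force"],s["width"],abs(s["qd"]).max())
a,_=blobs(T,(3,130,60),(17,255,255),(220,170,320,240));b,_=blobs(S,(3,130,60),(17,255,255),(290,150,400,230))
if a and b: print("ball",tri(ct,a[0][1],cs,b[0][1]))
h=np.array([681.5,-246,101]);d=s["eef_pos"]+[0,0,24.3]-h
f=-(d[0]*np.cos(np.radians(-10.7))+d[1]*np.sin(np.radians(-10.7)));print("lid deg",np.degrees(np.arctan2(d[2],f)-np.arctan2(15,242)),np.hypot(f,d[2]))
cv2.imwrite("pics/f.png",np.vstack([cv2.resize(S[100:280,200:420],(640,524)),])[:,:,::-1])
```

```text
14.05 [ 538.87802873 -218.53036716  274.24744127] [-13.0063581    1.76529758  13.66084079] 10.227568642980883 0.0020845003578037077
ball (array([602.49676619,  85.85669124, 233.47240013]), np.float64(0.3157685898918779))
lid deg 50.128787302523804 245.1944880231666
```

View pics/f.png

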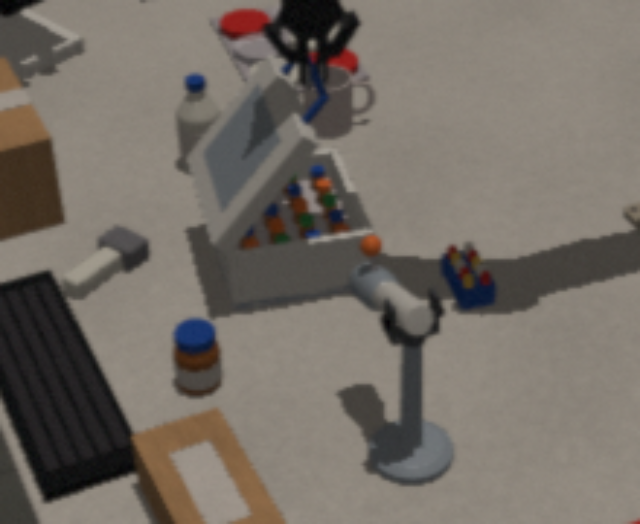

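```bash
python3 -c "
from cell import *
print(finish_job());s=read_state();print(s['clock'],s['eef_pos'],s['width'],s['force'])"
```

```text
the job is handed in; nothing more can be done
None
the job is handed in; nothing more can be done
```

I set the lamp and released it, then lifted the incubator lid by its bar to about 50° and handed in at about 14 s while still holding it. `finish_job` gives no verdict, so I can't confirm the result beyond these last checks:

- **Lamp:** the ball is within about 1 mm of the planned position for 20° down. The head points within a few mm of the incubator's centre. Because of uncertainty in where the pivot is, the real error could be around 15 mm; the limit is 45 mm. It had not moved after I lifted the lid.
- **Lid:** 50.1° by geometry from the tool position, steady in the fingers with the bar gripped at 10 mm.
- **Bystanders:** the last picture is a crop of the side view showing the rack, jar, bottle and mug upright. I saw no sign of contact but did not measure their positions. The notebooks were almost out of that crop, so I did not recheck them.

**Small disagreements:**
- Both grips closed 2–3 mm narrower than the nominal diameters.
- The arm pushes on the bar with about 19 N towards the hinge, well under the limits. It probably comes from a few mm of error in the assumed hinge position.
- Both grips first sat a few mm high, so I regripped each one lower.
- The first move call was refused because its rows were incomplete.

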